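# Bring the yellow colour standard into the colorimeter's beam and hold it there

### The job

Take the yellow colour standard out of the blue rack and set it upright, fully down, in the empty socket of the colorimeter's sample slide, and let go of it. Then pull the sprung slide out by its black knob until the red ring on the rod comes level with the face of the brass bush, so that the standard stands in the light beam for a reading, and finish while still holding the knob steady at that mark. Leave the other standards, the wash bottle, the flasks and the tongs where they are.

Things in the scene. Friction and masses are not known exactly. Their poses are not given: they have to be found in the camera images.
- yellow_center (a point): Centre (half-way up) of the yellow colour standard: a sealed solid rod, 85 mm tall in all, 24 mm in diameter with a bevelled foot, and a white cap (27 mm in diameter, the top 16 mm) that carries a yellow disc. z points up through the cap. 45 g. Grip it by the cap, whose middle is 34.5 mm above this point; in the rack, the rack's top is 18.5 mm below this point, and the foot 24 mm deep in a hole.
- magenta_center (a point): Centre of the magenta standard, the same size, white cap with a magenta disc. It stands in the same rack and stays there.
- blue_center (a point): Centre of the dark blue standard, the same size, white cap with a dark blue disc. It stands in the same rack and stays there.
- rack: Blue rack block fixed to the table, 176 x 60 x 32 mm (x, y, z), origin at the centre of its underside. Three blind holes of 27 mm, 24 mm deep, in a row along its x axis at -56, 0 and +56 mm, hold the standards; which standard is in which hole varies.
- colorimeter: Bench colorimeter, fixed: low white case 170 x 230 x 75 mm (x, y, z), display towards -x, origin at the centre of its underside. A slot along y holds the aluminium sample slide. Two heads (LED, detector; 30 x 28 mm, tops 121 mm above the table) stand either side of the slot at y = -20 mm, 54 mm apart, the beam between them. The pull rod leaves the -y face through a brass bush.
- socket (a point): Centre of the mouth of the empty socket in the slide's top, 78 mm above the table; axes as the colorimeter's; moves with the slide. Blind hole 28 mm in diameter, 30 mm deep: a seated standard has its centre 12.5 mm above this point. With the slide home, the heads and the slide's built-in clear reference (grey cap, 42 mm high, 25 mm wide) are 45 mm away towards -y: close the fingers along x.
- pull_knob (a point): Round black knob on the slide's pull rod, 28 mm in diameter, 22 mm long along y; this point is its centre, 58 mm above the table; axes as the colorimeter's. Pulling moves it straight to -y. Pinch it from above along x, or the bare 10 mm steel rod behind it (28 mm free between knob and bush at home). The red ring (4 mm wide) is on the rod 84 mm from the knob's centre, in the slot at first.
- sample_slide (a joint): How far the sample slide is pulled out, in m: 0 = home (as at the start), 0.045 = the mark: middle of the red ring level with the bush's outer face, the socket midway between the heads; 0.062 = end stop. A spring pulls it home with 4.5 N at home and 9 N at the mark (100 N/m), with little friction: let go, it slides home.
- wash_bottle: Translucent wash bottle with red cap and bent white spout, 76 mm in diameter, 240 mm tall, origin at the centre of its underside. A bystander.
- flask: Amber glass volumetric flask with white stopper, 92 mm in diameter, 159 mm tall, origin at the centre of its underside. A bystander.
- erlenmeyer: Empty clear conical flask, 80 mm in diameter, 110 mm tall, origin at the centre of its underside. A bystander.
- tongs: Steel crucible tongs with red loops lying flat, about 275 mm long and 70 mm wide, 8 mm high, origin under the pivot. A bystander.
- bush_face (a point): Centre of the outer face of the brass bush (22 mm in diameter) on the colorimeter's -y face, where the pull rod comes out, 58 mm above the table. Axes as the colorimeter's. The mark is reached when the red ring on the rod is level with this face.

How it is judged:
By the outcome, as a careful person would: the job done as asked, in the order asked, and still so for the second after the job is handed in, while the arm keeps its last pose, push and grip.
It also fails if it takes over 48 s, if anything falls off the work surface, if the arm or the gripper's body presses on something with over 40 N, if the wrist force passes 120 N, or if a joint passes its speed limit or range.

### The arm

A 7-joint arm with a two-finger parallel gripper is mounted at the origin on the work surface. World frame = base frame: x ahead of the robot, y to its left, z up, the work surface at z = 0. Lengths are in m, angles in rad, forces in N, time in s.
With the tool pointing down it reaches from about 0.35 to 0.9 m from the base axis. Payload 8.1 kg.
Tool frame: the origin (TCP) lies where the fingers leave the gripper's body, on its centre line; the fingertips stand 66 mm ahead of it and the grasp point (between the pads) lies 47 mm ahead of it (arm.tip_reach is the distance from the TCP to the fingertips, in m); z points along the fingers, y is the direction in which the jaws open and shut (so a half turn about z gives the same grasp; the last joint's range is limited). The gripper opens to 92 mm and grips with 3 to 60 N. Pads are 19 mm wide; open, the fingers measure 130 mm over their backs; the gripper's body (75 mm by 190 mm) begins 47 mm behind the grasp point.
Start: joints at [-1.274, 0.434, 0.025, 1.573, -0.012, 1.134, -0.075], TCP at [0.243, 0.576, 0.292] pointing down, gripper open.
Joint ranges: [-2.62, 2.62], [-0.44, 2.09], [-1.27, 1.32], [0.08, 2.57], [-1.32, 4.46], [0.12, 2], [-2.74, 2.74]. Speed limits (rad/s): [2.22, 2.22, 3.01, 3.01, 3.14, 3.14, 3.14].

### API

Orientations are given as a rotation vector (axis times angle).
In Python, from cell import arm gives the robot as it stands.
- The arm moves only by the tool carry_out, never from a script. Its argument "plan" is a list of rows, each a list of 5 numbers: the shift along the world's x, y, z in cm, then the turn about the world's z in rad, then the finger opening in cm, from 0 to 9.18. In form: [[tx, ty, tz, spin, fingers], ...]. A call has 1 to 20 rows; each row is the pose to reach, as a shift and turn from the pose measured when the call began; what a row does not reach only later rows make up. A row lasts 1/10 s, in which the tool goes at most 50 mm and 8.59 degrees, less where a joint would pass 70% of its speed; a pose out of reach is approached as far as the arm can. A call with a gripper value outside its range is refused whole. The fingers move at their own pace and stop on an object; "squeeze" is the grip in N (left out, the last holds). Time passes only in rows, so rows that repeat a pose let the fingers close. It gives the time, the measured TCP pose, the force and the opening at its end, in the units of the state.
- arm.observe(): the state, without advancing time (a new reading comes with each control period).
- arm.get_image(name): name is "side" or "top"; returns (picture, depth): 384x512x3 uint8, red, green, blue; 384x512 float32, m along the optical axis (not along the pixel's ray), 0 where there is no reading.
- arm.get_calibration(name): a dict with "intrinsics" (3x3 intrinsics, pixels), "rvec" (rotation vector, rad) and "tvec" (3), from world to camera coordinates, as OpenCV has them. Camera axes: x right, y down, z forward; pixel columns grow to the right and rows downward; lengths in m; the calibration is good to about 2 mm. A picture is of the moment at which its call begins. get_calibration takes no time and is no camera call.
- arm.sign_off(): hands the job in, once; it reports no verdict.
The state is a dict: "clock": time; "joints": joint angles; "dq": joint speeds; "joint_efforts": joint torques, N m; "position": TCP position; "ee_rot": TCP orientation; "force": force on the tool from outside, world axes, zero at the start; "ft_torque": the same for the moment, N m; "width": opening from 0.0 (shut) to 1.0 (fully open).
Only numpy, scipy, OpenCV 4.12 (cv2) and the standard library are available. Lean on these libraries where they do the work, as an engineer would, in place of code of your own. Each camera call takes 0.05 s, during which the arm holds its last target. There are 200 camera calls.

## Working session

There is one attempt and no reset: what is moved stays moved. The work goes in short steps, Python scripts to look and compute and a tool call to move; the robot and the scene stay as the last step left them, time stands still between calls to the robot, and variables do not carry over. Pictures are saved under pics/ and viewed, about 8 in all and at most 12, crops included, and the job is handed in when it is done.

Besides the shell and the picture viewer there is one more tool, called after "Request:" as name(argument=value, ...) on one line, values as JSON. carry_out: Moves the arm, as the interface text tells. Its arguments: {"type":"object","properties":{"plan":{"type":"array"},"squeeze":{"type":"number"}},"required":["plan"]}

```bash
mkdir -p pics; ls; cat > h.py <<'E'
import numpy as np, cv2
from cell import arm
def cam(n):
    c=arm.get_calibration(n); R=cv2.Rodrigues(np.array(c["rvec"],float))[0]
    return np.array(c["intrinsics"],float),R,np.array(c["tvec"],float).ravel()
def grab(n,f=None):
    p,d=arm.get_image(n)
    if f: cv2.imwrite("pics/"+f,p[:,:,::-1])
    return p,d
def cloud(n,d):
    K,R,t=cam(n); v,u=np.mgrid[:d.shape[0],:d.shape[1]]
    P=np.stack([(u-K[0,2])/K[0,0]*d,(v-K[1,2])/K[1,1]*d,d],-1)
    return (P-t)@R
def proj(n,X):
    K,R,t=cam(n); return cv2.projectPoints(np.atleast_2d(np.array(X,float)),R,t,K,None)[0][:,0]
def atz(n,u,v,z):
    K,R,t=cam(n); r=R.T@np.linalg.inv(K)@np.array([u,v,1.]); c=-R.T@t
    return c+r*(z-c[2])/r[2]
E
python3 - <<'E'
from h import *
for n in("top","side"):
    p,d=grab(n,n+"0.png"); np.savez(n+"0.npz",p=p,d=d)
    K,R,t=cam(n); print(n,K[0,0],-R.T@t,R[2])
s=arm.observe(); print(s)
E
```

```text
pics
top 442.2061407876688 [ 0.25381278 -0.08943325  1.33022962] [ 0.23023999  0.01684637 -0.97298805]
side 462.0596864926032 [0.35899844 0.9153635  1.04374463] [ 0.13518039 -0.72331065 -0.6771617 ]
{'clock': 0.1, 'joints': array([-1.27358598,  0.43512573,  0.02498908,  1.5740098 , -0.01161891,
        1.13401257, -0.07511987]), 'dq': array([-0.00146613, -0.00281934,  0.00054539, -0.00170813,  0.00122617,
       -0.00079805, -0.00050971]), 'joint_efforts': array([ 4.00893943e-03, -6.69123673e+01,  9.88445878e-01, -3.15147865e+01,
       -6.04044646e-02,  3.73664685e-02,  2.69896907e-05]), 'position': array([0.24317664, 0.57534616, 0.29153927]), 'ee_rot': array([-6.23984835e-01, -3.07883273e+00,  2.19989734e-03]), 'force': array([ 0.04400188, -0.07762083,  0.77394271]), 'ft_torque': array([-0.01250452, -0.00959219, -0.00372961]), 'width': 1.0021316072607547}
```

View pics/top0.png

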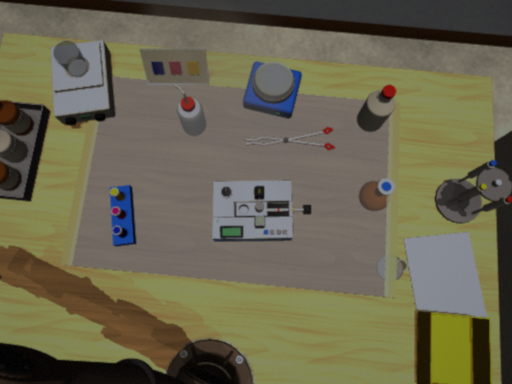

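View pics/side0.png

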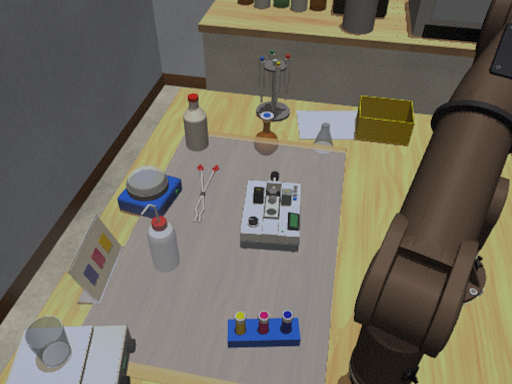

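```bash
python3 - <<'E'
from h import *
z=np.load("top0.npz"); p,d=z["p"],z["d"]; P=cloud("top",d)
hsv=cv2.cvtColor(p,cv2.COLOR_RGB2HSV).astype(int)
def box(m,name):
    m=cv2.morphologyEx(m.astype(np.uint8),cv2.MORPH_OPEN,np.ones((3,3)))
    n,l,st,_=cv2.connectedComponentsWithStats(m); k=1+st[1:,4].argmax()
    q=P[l==k]; r=cv2.minAreaRect((q[:,:2]*1000).astype(np.float32)); print(name,len(q),r,"z",np.median(q[:,2])); return r
v,u=np.mgrid[:384,:512]
reg=(u>100)&(u<145)&(v>175)&(v<255)
box(reg&(P[...,2]>.022)&(P[...,2]<.045),"rack")
reg=(u>200)&(u<330)&(v>170)&(v<255)
box(reg&(P[...,2]>.068)&(P[...,2]<.083),"case")
# caps
for nm,(cu,cv_) in dict(y=(115,192),m=(116,212),b=(119,231)).items():
    m=(abs(u-cu)<10)&(abs(v-cv_)<10)&(P[...,2]>.08)
    print(nm,m.sum(),P[m].mean(0),P[m].max(0)-P[m].min(0))
    s=(abs(u-cu)<8)&(abs(v-cv_)<8)&(hsv[...,1]>150)&(P[...,2]>.085); print("  disc",s.sum(),P[s].mean(0))
m=(u>298)&(u<318)&(v>200)&(v<220)&(P[...,2]>.03)
print("knob",m.sum(),P[m].mean(0),P[m].min(0),P[m].max(0))
a=p[170:250,200:325]; cv2.imwrite("pics/c1.png",np.hstack([cv2.resize(a,None,fx=6,fy=6,interpolation=2)[:,:,::-1]]))
zz=P[170:250,200:325,2]
print((P[200:220,225:300,2][::2,::3]*1000).round().astype(int))
E
```

```text
rack 854 ((451.58770751953125, 311.9305725097656), (177.12278747558594, 61.631160736083984), 13.341650009155273) z 0.03172253852109522
case 3439 ((498.4499206542969, -73.77067565917969), (169.82891845703125, 230.47862243652344), 5.723745822906494) z 0.07524975129971996
y 75 [0.50183872 0.3170612  0.10913259] [0.26406145 0.42863632 1.24825495]
  disc 27 [0.50684781 0.32348024 0.09418541]
m 79 [0.44291819 0.29489997 0.13920013] [0.20919028 0.41463367 1.24976387]
  disc 29 [0.45245698 0.31048074 0.09402149]
b 85 [0.38938459 0.27952346 0.15023805] [0.15547734 0.40160948 1.24999424]
  disc 32 [0.38459373 0.26229158 0.20891849]
knob 97 [ 0.51371262 -0.23019098  0.06645827] [ 0.50158009 -0.24488697  0.04934788] [ 0.52878718 -0.21223301  0.07527368]
[[  76   75   74   79   77   76   78   71   77   81   73   74   78   76
    73   76 1330   76   80   77   77   73    2    5    0]
 [  71   73   73   67   64   70   66   76   80   80   78  121   84   78
    57   60   55   55   61   59   57   72   77    1    1]
 [  78   81   74   40   74   75   79   77   77   77  122  122  119   79
    43   43   44
[... 252 characters left out ...]
 40   40   41   62   60   64   73   78   61   64]
 [  74   77   74   42   77   44   50   50   80   75   90  122  109   76
    65   65   61   66   63   65   61   69   74   60   63]
 [  77   77   74   42   75   46   44   49   80   78   79   90   78   75
    44   44   42   43   44   40   41   65   74   -2    4]
 [  77   75   76   44   80   78   74   79   75   82   76   82   75   79
    40   39   45   37   43   47   39   62   73   -3    3]
 [  74   73   77   43   74   69   73   71   71   71  123  124  122   69
    39   39   39   40   41   40   40   62   78    4    3]
 [  77   79   74   80   79   78   74   75   74   76  122  119  117  120
    75   76   70   73   78   73   76   73   71    2    0]]
```

View pics/c1.png

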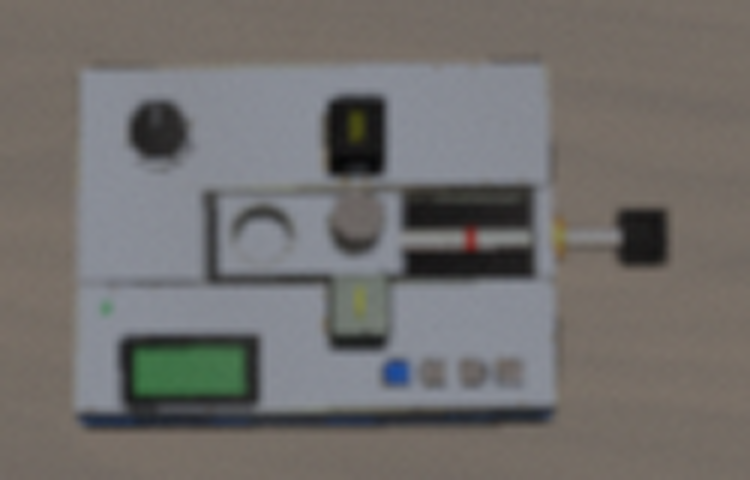

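The crop shows the empty socket at full-picture pixel about (244,209), the reference cap at (259,206), the red ring at (278,209) and the knob at (307,209). This fits a case yaw of about 5.7°. I'll cross-check with the side camera, then move.

```bash
python3 - <<'E'
from h import *
z=np.load("side0.npz"); p,d=z["p"],z["d"]; P=cloud("side",d)
hsv=cv2.cvtColor(p,cv2.COLOR_RGB2HSV).astype(int); v,u=np.mgrid[:384,:512]
def box(m,name):
    m=cv2.morphologyEx(m.astype(np.uint8),cv2.MORPH_OPEN,np.ones((3,3)))
    n,l,st,_=cv2.connectedComponentsWithStats(m); k=1+st[1:,4].argmax()
    q=P[l==k]; r=cv2.minAreaRect((q[:,:2]*1000).astype(np.float32)); print(name,len(q),r,"z",np.median(q[:,2]))
box((u>220)&(u<310)&(v>310)&(v<355)&(P[...,2]>.026)&(P[...,2]<.04),"rack")
box((u>230)&(u<310)&(v>170)&(v<260)&(P[...,2]>.069)&(P[...,2]<.082),"case")
for nm,(cu,cw) in dict(y=(240,316),m=(264,316),b=(287,316)).items():
    s=(abs(u-cu)<8)&(abs(v-cw)<5)&(hsv[...,1]>150); c=np.array([u[s].mean(),v[s].mean()]); print(nm,s.sum(),c,atz("side",*c,.093))
print("top y disc",end=" ")
z=np.load("top0.npz"); h=cv2.cvtColor(z["p"],cv2.COLOR_RGB2HSV); s=(abs(u-115)<8)&(abs(v-192)<8)&(h[...,1]>150); c=u[s].mean(),v[s].mean(); print(c,atz("top",*c,.093))
print("socket top",atz("top",243.8,209.2,.078),"ring",atz("top",278.3,209.6,.063),"knob top",atz("top",307,209.5,.072))
S=[.4959,-.0489,.078]; print("proj socket",proj("top",S),proj("side",S))
a=p[170:260,230:315]; cv2.imwrite("pics/c2.png",cv2.resize(a,None,fx=6,fy=6,interpolation=2)[:,:,::-1])
E
```

```text
rack 1184 ((450.4815368652344, 314.1885986328125), (175.10549926757812, 63.45345687866211), 13.272122383117676) z 0.03027031694414618
case 2027 ((497.7971496582031, -71.09455108642578), (169.51402282714844, 233.2609405517578), 6.344586372375488) z 0.0734459717007704
y 43 [240.25581395 316.02325581] [0.50518796 0.32769449 0.093     ]
m 50 [263.92 315.64] [0.45073373 0.31553221 0.093     ]
b 47 [287.4893617  315.53191489] [0.39624658 0.30412102 0.093     ]
top y disc (np.float64(117.1086956521739), np.float64(193.19565217391303)) [0.50282454 0.31339611 0.093     ]
socket top [ 0.49476528 -0.05234097  0.078     ] ring [ 0.5063134  -0.15217487  0.063     ] knob top [ 0.51295133 -0.2345063   0.072     ]
proj socket [[242.65188925 208.70046203]] [[271.29747949 210.72635615]]
```

View pics/c2.png

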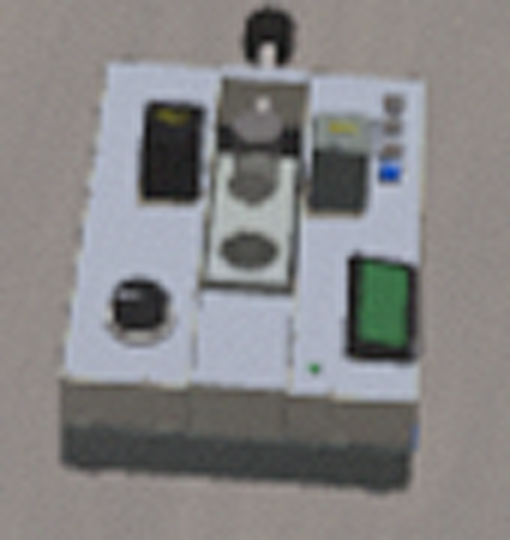

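Side crop: the socket is at pixel (271.3,211.7), against a prediction of (271.3,210.7), so the two views agree to within about 3 mm. I'm using yellow (0.506, 0.325), socket (0.4955, -0.049) and case yaw about 6°.

Request:
carry_out(plan=[[26.2,-25,-5,0.636,7],[26.2,-25,-5,0.636,7],[26.2,-25,-5,0.636,7],[26.2,-25,-5,0.636,7],[26.2,-25,-5,0.636,7],[26.2,-25,-5,0.636,7],[26.2,-25,-5,0.636,7],[26.2,-25,-5,0.636,7],[26.2,-25,-8,0.636,7],[26.2,-25,-8,0.636,7],[26.2,-25,-8,0.636,7],[26.2,-25,-8,0.636,7]], squeeze=20)

```text
clock: 1.3
position: [0.505, 0.3264, 0.2125]
ee_rot: [-0.372, 3.119, -0.001]
force: [0.8, 0.4, 0.3]
width: 0.761
```

```bash
python3 - <<'E'
from h import *
s=arm.observe(); print(s["clock"],s["position"],s["ee_rot"],s["width"])
R=cv2.Rodrigues(s["ee_rot"])[0]; print("tooly deg",np.degrees(np.arctan2(R[1,1],R[0,1])),R[:,2])
p,d=grab("side"); cv2.imwrite("pics/c3.png",cv2.resize(p[200:370,170:350],None,fx=3.2,fy=3.2,interpolation=2)[:,:,::-1])
E
```

```text
1.3 [0.50495399 0.32635865 0.21252049] [-3.72049394e-01  3.11853061e+00 -9.44757151e-04] 0.7608910981791964
tooly deg 103.60676213522392 [ 1.01165521e-03 -4.85205436e-04 -9.99999371e-01]
```

View pics/c3.png

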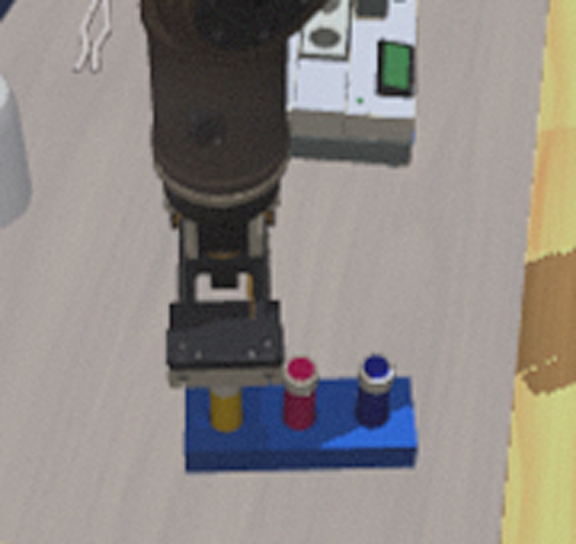

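```bash
python3 - <<'E'
from h import *
b=np.array([.505,.3264,0.])
for n,dz in (("tcp",.2125),("grasp",.1655),("tip",.1465),("cap",.093)): print(n,proj("side",b+[0,0,dz]), proj("side",b+[0,.045,dz]),proj("side",b+[0,.065,dz]))
p,d=grab("top"); P=cloud("top",d)
p,d=grab("side"); P=cloud("side",d)
for v in range(290,325,4): print(v,[tuple((P[v,u]*1000).round().astype(int)) for u in (228,240,252)])
E
```

```text
tcp [[239.68899577 285.11724803]] [[234.98911333 302.30879648]] [[232.79814915 310.3230537 ]]
grasp [[240.00417748 297.65862856]] [[235.46288157 314.71232729]] [[233.34900779 322.65045052]]
tip [[240.12618516 302.51343016]] [[235.64601938 319.50698288]] [[233.56180518 327.41253947]]
cap [[240.45425306 315.56756485]] [[236.13774535 332.38065739]] [[234.13278106 340.19013031]]
290 [(np.int64(519), np.int64(371), np.int64(252)), (np.int64(513), np.int64(293), np.int64(146)), (np.int64(470), np.int64(362), np.int64(254))]
294 [(np.int64(516), np.int64(383), np.int64(255)), (np.int64(495), np.int64(365), np.int64(236)), (np.int64(468), np.int64(371), np.int64(253))]
298 [(np.int64(514), np.int64(392), np.int64(254)), (np.int64(493), np.int64(374), np.int64(235)), (np.int64(466), np.int64(381), np.int64(253))]
302 [(np.int64(512), np.int64(400), np.int64(253)), (np.int64(488), np.int64(397), np.int64(255)), (np.int64(464), np.int64(393), np.int64(257))]
306 [(np.int64(510), np.int64(409), np.int64(253)), (np.int64(486), np.int64(404), np.int64(253)), (np.int64(462), np.int64(401), np.int64(255))]
310 [(np.int64(507), np.int64(419), np.int64(254)), (np.int64(484), np.int64(413), np.int64(252)), (np.int64(461), np.int64(409), np.int64(254))]
314 [(np.int64(506), np.int64(424), np.int64(248)), (np.int64(482), np.int64(421), np.int64(251)), (np.int64(460), np.int64(414), np.int64(248))]
318 [(np.int64(508), np.int64(418), np.int64(223)), (np.int64(485), np.int64(412), np.int64(221)), (np.int64(461), np.int64(407), np.int64(222))]
322 [(np.int64(541), np.int64(310), np.int64(27)), (np.int64(503), np.int64(340), np.int64(87)), (np.int64(483), np.int64(299), np.int64(29))]
```

Side view: the gripper stands squarely over the yellow standard at crop (226,400), which is full-picture pixel (240,325). The gripper body's depth points match the state, and the fingers are hidden behind it. I'm going down, gripping and lifting.

Request:
carry_out(plan=[[0,0,-3,0,7],[0,0,-6,0,7],[0,0,-8,0,7],[0,0,-8,0,7],[0,0,-8,0,2],[0,0,-8,0,2],[0,0,-8,0,2],[0,0,-8,0,2],[0,0,-8,0,2],[0,0,-8,0,2],[0,0,-8,0,2],[0,0,-8,0,2]], squeeze=20)

```text
clock: 2.65
position: [0.5053, 0.3262, 0.1328]
ee_rot: [-0.371, 3.118, -0.001]
force: [0.2, 0.3, 2.3]
width: 0.285
```

Request:
carry_out(plan=[[0,0,1,0,2],[0,0,3,0,2],[0,0,6,0,2],[0,0,10,0,2],[0,0,14,0,2],[0,0,15,0,2],[0,0,15,0,2],[0,0,15,0,2]], squeeze=20)

```text
clock: 3.45
position: [0.5048, 0.3259, 0.282]
ee_rot: [-0.372, 3.119, -0.002]
force: [-0.9, -0.2, -0.6]
width: 0.288
```

```bash
python3 - <<'E'
from h import *
s=arm.observe(); print(s["clock"],s["position"],s["ee_rot"],s["width"],s["force"])
p,d=grab("side","s4.png"); cv2.imwrite("pics/c4.png",cv2.resize(p[200:370,170:350],None,fx=3.2,fy=3.2,interpolation=2)[:,:,::-1])
E
```

```text
3.45 [0.5048323  0.32590704 0.28196356] [-3.71641562e-01  3.11866746e+00 -1.54196418e-03] 0.2878495601464331 [-0.93485371 -0.1954266  -0.6323193 ]
```

View pics/c4.png

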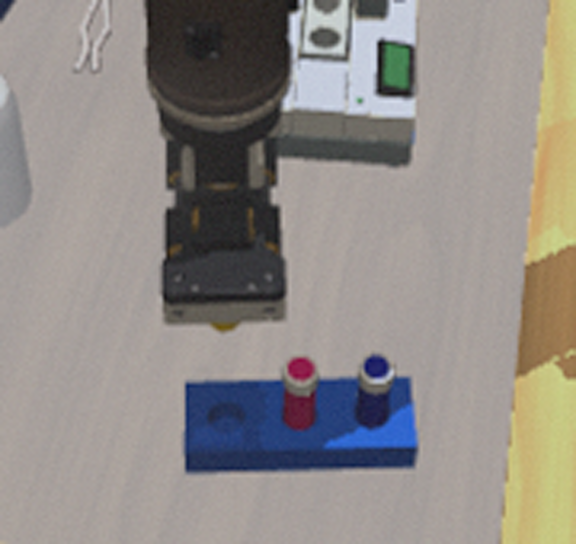

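Crop: the yellow hole at (226,412) is empty, the yellow foot shows under the gripper, and magenta and blue are undisturbed. Now to the socket.

Request:
carry_out(plan=[[-0.1,-3,0,-0.14,2],[-0.2,-6,0,-0.28,2],[-0.3,-9,0,-0.42,2],[-0.4,-12,0,-0.56,2],[-0.4,-15,0,-0.7,2],[-0.5,-18,0,-0.84,2],[-0.6,-21,0,-0.98,2],[-0.7,-24,0,-1.12,2],[-0.7,-27,0,-1.26,2],[-0.8,-30,0,-1.4,2],[-0.9,-33,0,-1.54,2],[-0.9,-36,0,-1.65,2],[-0.9,-37.5,0,-1.7,2],[-0.9,-37.5,0,-1.7,2],[-0.9,-37.5,0,-1.7,2],[-0.9,-37.5,0,-1.7,2]], squeeze=20)

```text
clock: 5.1
position: [0.4957, -0.0476, 0.2809]
ee_rot: [-2.092, -2.34, 0.002]
force: [0.0, 0.1, -0.2]
width: 0.286
```

```bash
python3 - <<'E'
from h import *
s=arm.observe(); print(s["clock"],s["position"],s["width"],s["force"])
R=cv2.Rodrigues(s["ee_rot"])[0]; print("tooly deg",np.degrees(np.arctan2(R[1,1],R[0,1])),R[:,2])
p,d=grab("side","s5.png"); x=s["position"]
for n,o in (("grasp",.047),("foot",.124),("sock",x[2]-.078)): print(n,proj("side",x-[0,0,o]))
cv2.imwrite("pics/c5.png",cv2.resize(p[120:270,200:350],None,fx=4,fy=4,interpolation=2)[:,:,::-1])
E
```

```text
5.1 [ 0.49567659 -0.04757047  0.28089936] 0.2860953634206787 [ 0.02730571  0.05206502 -0.21980863]
tooly deg 6.405541858401546 [-2.41966535e-03  7.51038896e-04 -9.99996791e-01]
grasp [[273.07501349 170.59802827]]
foot [[272.16012784 191.38754003]]
sock [[271.29496848 211.04709018]]
```

View pics/c5.png

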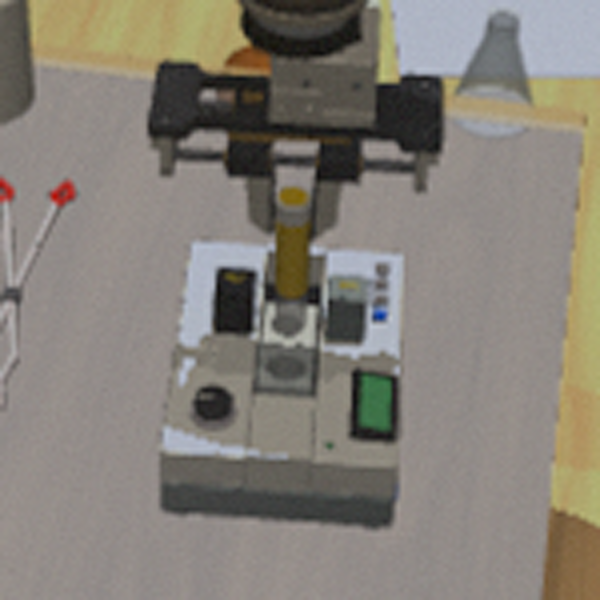

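Crop: the yellow standard hangs upright (foot at (291,297), disc at (293,197)) over the socket at (287,366). I'll refine the socket against the tool axis with centroids in the same picture, which cancels the camera bias.

```bash
python3 - <<'E'
from h import *
x=arm.observe()["position"]
p=cv2.imread("pics/s5.png"); hsv=cv2.cvtColor(p,cv2.COLOR_BGR2HSV).astype(int); v,u=np.mgrid[:384,:512]
s=(abs(u-273)<6)&(v>163)&(v<172)&(hsv[...,1]>140)&(hsv[...,2]>110); c=np.array([u[s].mean(),v[s].mean()])
e=c-proj("side",x+[0,0,-.039])[0]; print("disc",s.sum(),c,"bias",e)
# socket ellipse centroids in bright first side picture
q=np.load("side0.npz")["p"]; g=cv2.cvtColor(q,cv2.COLOR_RGB2GRAY); g6=cv2.resize(g[203:219,262:281],None,fx=10,fy=10,interpolation=cv2.INTER_CUBIC)
_,b=cv2.threshold(g6,0,255,cv2.THRESH_BINARY_INV+cv2.THRESH_OTSU)
for k in cv2.findContours(b,0,1)[0]:
    if cv2.contourArea(k)>1500:
        m=cv2.minAreaRect(k); c=(np.array(m[0])+.5)/10-.5+[262,203]; print("blob",c,np.array(m[1])/10,"->",atz("side",*c,.078),"unbiased",atz("side",*(c-e),.078))
g=cv2.cvtColor(np.load("top0.npz")["p"],cv2.COLOR_RGB2GRAY); print(g[202:217,236:254]); print(g[204:218,264:280])
E
```

```text
disc 22 [272.77272727 168.59090909] bias [-0.39877325  0.29831403]
blob [271.01218262 211.37944183] [9.91758957 6.56185303] -> [ 0.49625798 -0.04602581  0.078     ] unbiased [ 0.49531553 -0.04749965  0.078     ]
blob [271.24999847 210.49999847] [17.39999695 15.89999695] -> [ 0.49620099 -0.04980971  0.078     ] unbiased [ 0.49525661 -0.05128909  0.078     ]
[[101 114 119 118 117 117 114 114 116 116 116 117 116 115 115 116 117 115]
 [111 134 136 135 133 132 127 122 122 128 134 138 139 138 140 137 137 138]
 [111 136 139 135 125 111  97  86  87 100 117 131 139 142 142 141 142 141]
 [105 136 136 123  97  69  61  62  62  62  77 106 133 138 140 141 141 141]
 [105 135 127  97  75  84  96  99  99  88  69  80 116 136 141 141 141 139]
 [105 133 116  83  91 122 134 137 135 128 110  89 103 133 140 139 141 139]
 [106 133 114  94 115 136 140 139 141 139 135 109 102 129 139 141 141 139]
 [106 135 119 111 130 139 139 139 140 141 137 125 112 127 139 141 143 141]
 [105 134 127 127 137 140 139 138 139 140 140 133 128 134 139 142 141 140]
 [103 135 135 134 137 139 138 139 140 141 138 129 129 138 140 141 
[... 623 characters left out ...]
  38  40  41  41  40  38  41]
 [130 141 123  98  88  88  88  90  90  90  90  92  91  75  61  80]
 [138 139 138 135 133 132 132 132 133 131 130 130 130 107  79 110]
 [140 141 136 127 123 122 122 123 123 124 118 120 119  99  75 101]
 [141 139 122  94  81  80  78  79  79  81  78  79  76  66  50  65]
 [141 139 117  69  32  28  29  28  29  31  30  33  31  28  25  28]
 [141 138 122  76  32  22  22  23  24  23  25  24  25  25  25  26]
 [134 136 119  74  31  24  25  25  24  25  24  25  27  27  27  27]
 [108 107  95  64  35  30  32  30  31  28  31  32  33  31  32  35]
 [ 86  72  79  74  72  72  72  71  73  72  72  72  73  71  75  83]
 [ 97 102 117 119 121 120 120 119 120 120 118 119 120 119 122 128]]
```

Request:
carry_out(plan=[[0,-0.1,-3,0,2],[0,-0.1,-6,0,2],[0,-0.1,-7,0,2],[0,-0.1,-7.4,0,2],[0,-0.1,-7.8,0,2],[0,-0.1,-8.2,0,2],[0,-0.1,-8.6,0,2],[0,-0.1,-8.9,0,2],[0,-0.1,-8.9,0,2]], squeeze=20)

```text
clock: 6.05
position: [0.4956, -0.0486, 0.1919]
ee_rot: [-2.093, -2.34, 0.002]
force: [-0.3, -0.6, -1.2]
width: 0.288
```

Request:
carry_out(plan=[[0,0,-0.4,0,2],[0,0,-0.8,0,2],[0,0,-1.2,0,2],[0,0,-1.6,0,2],[0,0,-1.8,0,2],[0,0,-1.9,0,2],[0,0,-2.0,0,2],[0,0,-2.0,0,2]], squeeze=20)

```text
clock: 6.85
position: [0.4959, -0.0489, 0.1726]
ee_rot: [-2.093, -2.34, 0.001]
force: [-2.7, -1.0, 10.5]
width: 0.287
```

Request:
carry_out(plan=[[0,0,0,0,5],[0,0,0,0,5],[0,0,0,0,5],[0,0,0,0,5],[0,0,0,0,5],[0,0,1,0,5],[0,0,3,0,5],[0,0,6,0,5],[0,0,10,0,5],[0,0,10,0,5]])

```text
clock: 7.85
position: [0.4982, -0.0494, 0.2778]
ee_rot: [2.093, 2.338, 0.009]
force: [1.0, 0.0, -0.3]
width: 0.547
```

```bash
python3 - <<'E'
from h import *
s=arm.observe(); print(s["clock"],s["position"],s["width"],s["force"])
p,d=grab("side","s6.png"); P=cloud("side",d)
hsv=cv2.cvtColor(p,cv2.COLOR_RGB2HSV).astype(int); v,u=np.mgrid[:384,:512]
print("disc exp",proj("side",[.4955,-.0485,.133]))
cv2.imwrite("pics/c6.png",cv2.resize(p[120:270,200:350],None,fx=4,fy=4,interpolation=2)[:,:,::-1])
q,d=grab("top","t6.png")
for n,X in (("knob",[.5137,-.2302,.058]),):print(proj("top",X))
E
```

```text
7.85 [ 0.49817593 -0.04944868  0.27777654] 0.5466184701909549 [ 0.97174576  0.01645344 -0.31210651]
disc exp [[272.00595392 197.30176336]]
[[304.93480127 210.01840115]]
```

View pics/c6.png

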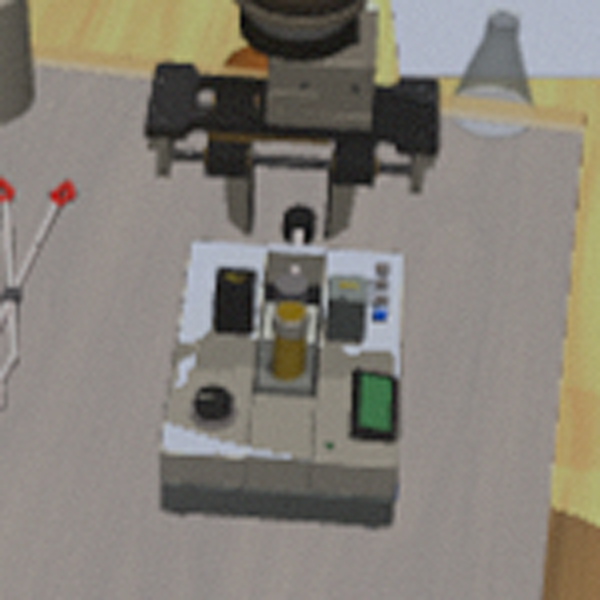

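Crop: the standard stands upright in the socket, with its disc at (291,310), which is full-picture pixel (272.8,197.5) against an expected (272.0,197.3), so it is seated. The gripper is clear. Now to the knob.

Request:
carry_out(plan=[[0.4,-4,0,0,5],[0.8,-8,0,0,5],[1.2,-12,0,0,5],[1.6,-16,0,0,5],[1.6,-18.1,0,0,5],[1.6,-18.1,-4,0,5],[1.6,-18.1,-8,0,5],[1.6,-18.1,-10,0,5],[1.6,-18.1,-10,0,5],[1.6,-18.1,-10,0,5]])

```text
clock: 8.95
position: [0.512, -0.2299, 0.1737]
ee_rot: [-2.094, -2.34, -0.001]
force: [-0.0, 0.8, 1.1]
width: 0.546
```

```bash
python3 - <<'E'
from h import *
s=arm.observe(); x=s["position"]; print(s["clock"],x,s["width"],s["force"])
R=cv2.Rodrigues(s["ee_rot"])[0]; print("tooly deg",np.degrees(np.arctan2(R[1,1],R[0,1])))
p,d=grab("side","s7.png")
print("axis at knob z",proj("side",[[x[0],x[1],.058],[x[0],x[1],.072]]))
a=cv2.resize(p[120:220,225:325],None,fx=6,fy=6,interpolation=2)
cv2.imwrite("pics/c7.png",a[:,:,::-1])
E
```

```text
8.95 [ 0.5119766  -0.22992673  0.17367143] 0.5459518965474119 [-0.01942446  0.83948422  1.05723829]
tooly deg 6.363115718512321
axis at knob z [[275.72095211 176.26064683]
 [275.8827922  172.99688453]]
```

View pics/c7.png

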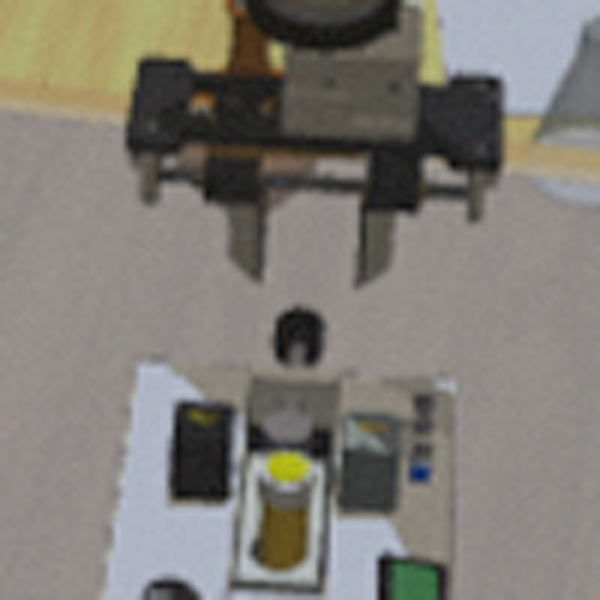

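Crop: the knob is at (299,335), which is full-picture pixel (274.8,175.8), and the tool axis projects to (275.7,176.3). The fingers straddle it evenly. I'm going down to pinch it.

Request:
carry_out(plan=[[0.2,-0.1,-3,0,5],[0.2,-0.1,-6,0,5],[0.2,-0.1,-6.9,0,5],[0.2,-0.1,-6.9,0,5],[0.2,-0.1,-6.9,0,2],[0.2,-0.1,-6.9,0,2],[0.2,-0.1,-6.9,0,2],[0.2,-0.1,-6.9,0,2],[0.2,-0.1,-6.9,0,2],[0.2,-0.1,-6.9,0,2],[0.2,-0.1,-6.9,0,2],[0.2,-0.1,-6.9,0,2]], squeeze=45)

```text
clock: 10.2
position: [0.516, -0.2313, 0.1066]
ee_rot: [2.092, 2.34, 0.005]
force: [2.8, 1.8, 7.9]
width: 0.29
```

Request:
carry_out(plan=[[0.05,-0.5,0,0,2],[0.1,-1,0,0,2],[0.16,-1.5,0,0,2],[0.21,-2,0,0,2],[0.26,-2.5,0,0,2],[0.31,-3,0,0,2],[0.37,-3.5,0,0,2],[0.42,-4,0,0,2],[0.47,-4.3,0,0,2],[0.47,-4.48,0,0,2],[0.47,-4.48,0,0,2],[0.47,-4.48,0,0,2]], squeeze=45)

```text
clock: 11.4
position: [0.5206, -0.2736, 0.1066]
ee_rot: [-2.092, -2.343, -0.008]
force: [-0.8, 7.8, 6.1]
width: 0.292
```

```bash
python3 - <<'E'
from h import *
s=arm.observe(); x=s["position"]; print(s["clock"],x,s["width"],s["force"])
p,d=grab("side","s8.png"); q,_=grab("top","t8.png")
a=cv2.resize(p[140:240,235:315],None,fx=6,fy=6,interpolation=2); b=cv2.resize(q[170:250,240:325],None,fx=3.75,fy=7.5,interpolation=2)
cv2.imwrite("pics/c8.png",np.hstack([a,b])[:,:,::-1])
# image shift of the standard's disc in side
h=cv2.cvtColor(p,cv2.COLOR_RGB2HSV).astype(int); v,u=np.mgrid[:384,:512]
h0=cv2.cvtColor(cv2.imread("pics/s6.png"),cv2.COLOR_BGR2HSV).astype(int)
for n,H,v0 in(("before",h0,197),("now",h,184)):
    m=(abs(u-273)<8)&(abs(v-v0)<10)&(H[...,1]>140)&(H[...,2]>130)&(H[...,0]>20)&(H[...,0]<35)
    if m.any():
        c=u[m].mean(),v[m].mean(); print(n,m.sum(),c,atz("side",*c,.133))
E
```

```text
11.4 [ 0.52064666 -0.2735831   0.10659088] 0.29157720668846376 [-0.77660235  7.83914676  6.10584958]
before 1 (np.float64(272.0), np.float64(196.0)) [ 0.49645344 -0.05392419  0.133     ]
now 17 (np.float64(273.11764705882354), np.float64(187.58823529411765)) [ 0.49941617 -0.09048458  0.133     ]
```

View pics/c8.png

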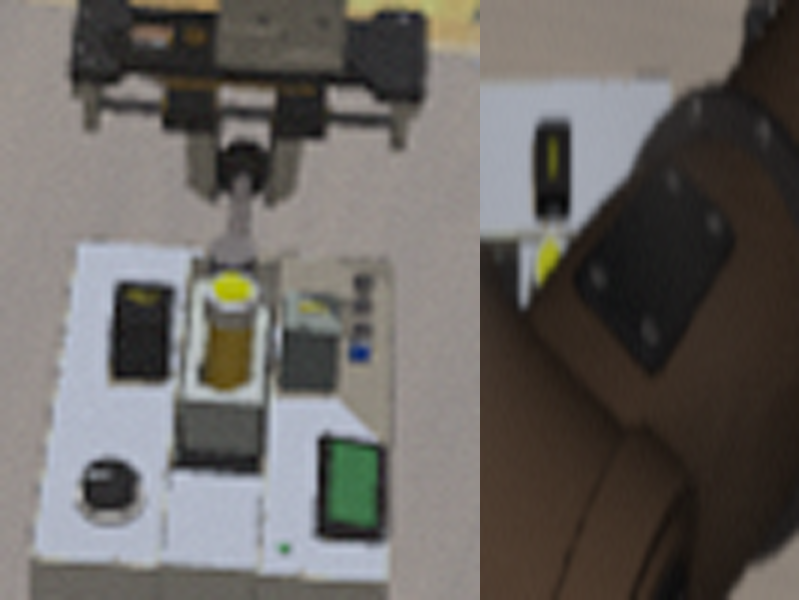

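Crop: the knob is still between the pads at (242,165). The standard at (233,290) now stands between the heads, but the ring is hidden from both cameras. The TCP moved 42.6 mm, so I'll measure the slide travel from the standard against the last home picture (s7, same lighting).

```bash
cat > m.py <<'E'
from h import *
K,R,t=cam("side"); v,u=np.mgrid[:384,:512]
def cen(img,u0,v0):
    h=cv2.cvtColor(img,cv2.COLOR_BGR2HSV).astype(float); f=img.astype(float)
    w=np.clip((f[...,1]+f[...,2])/2-f[...,0]-90,0,None)*((abs(u-u0)<7)&(abs(v-v0)<5))   # soft yellowness
    return np.array([(u*w).sum(),(v*w).sum()])/w.sum(),(w>0).sum()
def travel(img8,img7):
    c7,n7=cen(img7,272.5,197); c8,n8=cen(img8,273.5,188)
    X7,X8=atz("side",*c7,.133),atz("side",*c8,.133); print(c7,n7,c8,n8,"move mm",(X8-X7)*1e3,np.linalg.norm(X8-X7)*1e3)
    # template match of cap and disc, rescaled 4x
    g=lambda i:cv2.resize(i,None,fx=8,fy=8,interpolation=cv2.INTER_CUBIC)
    T=g(img7[191:206,266:280]); S=g(img8[176:202,260:288]); r=cv2.matchTemplate(S,T,cv2.TM_CCOEFF_NORMED)
    _,m,_,l=cv2.minMaxLoc(r); s=np.array(l)/8+[260,176]-[266,191]
    Y=atz("side",*(c7+s),.13)-atz("side",*c7,.13); print("template",m,s,Y*1e3,np.linalg.norm(Y)*1e3)
E
python3 - <<'E'
from m import *
a=cv2.imread("pics/s7.png"); b=cv2.imread("pics/s8.png"); travel(b,a)
# predicted pixel shift for 45 mm of travel
S=np.array([.4955,-.0485,.133]); e=np.array([.1045,-.9945,0])
for k in(.040,.0425,.045): print(k,proj("side",S+k*e)-proj("side",S))
E
```

```text
[272.16751701 197.39158163] 21 [273.04802134 187.69719876] 18 move mm [  4.55700229 -41.7463581    0.        ] 41.99434109682016
template 0.7860288619995117 [ 0.875 -9.625] [  4.53622871 -41.57770776   0.        ] 41.82443249192908
0.04 [[ 0.89754397 -9.23627178]]
0.0425 [[ 0.95235802 -9.80034161]]
0.045 [[  1.00702484 -10.36289637]]
```

Request:
carry_out(plan=[[0.03,-0.3,0,0,2],[0.05,-0.45,0,0,2],[0.05,-0.5,0,0,2],[0.05,-0.5,0,0,2],[0.05,-0.5,0,0,2],[0.05,-0.5,0,0,2]], squeeze=45)

```text
clock: 12.1
position: [0.521, -0.2759, 0.1066]
ee_rot: [-2.087, -2.342, -0.012]
force: [-0.6, 8.4, 6.9]
width: 0.295
```

```bash
python3 - <<'E'
from m import *
a=cv2.imread("pics/s7.png")
for k in range(3):
    s=arm.observe(); print(s["clock"],s["position"],s["width"],s["force"]); grab("side",f"s9_{k}.png"); travel(cv2.imread(f"pics/s9_{k}.png"),a)
E
```

```text
12.1 [ 0.52101723 -0.2758666   0.10661184] 0.2946942365065537 [-0.56234215  8.3686724   6.91839581]
[272.16751701 197.39158163] 21 [273.07305936 187.17305936] 18 move mm [ 4.87467694e+00 -4.40448715e+01 -1.11022302e-13] 44.31380354755045
template 0.7548182606697083 [ 1.    -9.875] [ 4.36025924e+00 -4.27451408e+01  1.11022302e-13] 42.96695147704854
12.15 [ 0.52100883 -0.2758764   0.10662683] 0.2974012459075774 [-0.19113713  8.59862147  7.01578488]
[272.16751701 197.39158163] 21 [273.07308378 187.17112299] 18 move mm [  4.87604896 -44.05333258   0.        ] 44.32236415958113
template 0.7532148361206055 [ 1.    -9.875] [ 4.36025924e+00 -4.27451408e+01  1.11022302e-13] 42.96695147704854
12.2 [ 0.52101484 -0.27589724  0.10662463] 0.29378357706657865 [-1.00382189  8.7173605   7.34803905]
[272.16751701 197.39158163] 21 [273.07594937 187.16907776] 19 move mm [ 4.86928356e+00 -4.40639879e+01  1.11022302e-13] 44.33221120726303
template 0.7510343194007874 [ 1.    -9.875] [ 4.36025924e+00 -4.27451408e+01  1.11022302e-13] 42.96695147704854
```

Request:
carry_out(plan=[[0.03,-0.2,0,0,2],[0.03,-0.32,0,0,2],[0.03,-0.32,0,0,2],[0.03,-0.32,0,0,2],[0.03,-0.32,0,0,2],[0.03,-0.32,0,0,2]], squeeze=45)

```text
clock: 12.85
position: [0.5211, -0.2764, 0.1066]
ee_rot: [-2.083, -2.341, -0.015]
force: [-0.3, 8.7, 5.8]
width: 0.293
```

```bash
python3 - <<'E'
from m import *
a=cv2.imread("pics/s7.png")
for k in range(2):
    s=arm.observe(); print(s["clock"],s["position"],s["width"],s["force"],abs(s["dq"]).max()); p,d=grab("side",f"s10_{k}.png"); travel(cv2.imread(f"pics/s10_{k}.png"),a)
q,_=grab("top","t10.png")
A=cv2.resize(p[140:240,235:315],None,fx=6,fy=6,interpolation=2); B=cv2.resize(q[170:250,240:292],None,fx=6,fy=7.5,interpolation=2)
cv2.imwrite("pics/c10.png",np.hstack([A,B])[:,:,::-1])
E
```

```text
12.85 [ 0.52110655 -0.27643486  0.10663645] 0.29312520331499514 [-0.25106994  8.65102782  5.78366905] 0.0021056334146488083
[272.16751701 197.39158163] 21 [273.14903404 187.05335787] 18 move mm [  4.74405312 -44.61313486   0.        ] 44.864661392848234
template 0.7328568696975708 [  1. -10.] [ 4.45348788e+00 -4.32914591e+01  1.11022302e-13] 43.51992628035319
12.9 [ 0.52114146 -0.27643743  0.10661562] 0.29472165607486495 [-0.22921884  8.12366147  7.23261865] 0.001689716682840715
[272.16751701 197.39158163] 21 [273.15509259 187.06898148] 18 move mm [  4.71488543 -44.54861533   0.        ] 44.797424839499264
template 0.7327682375907898 [  1. -10.] [ 4.45348788e+00 -4.32914591e+01  1.11022302e-13] 43.51992628035319
```

View pics/c10.png

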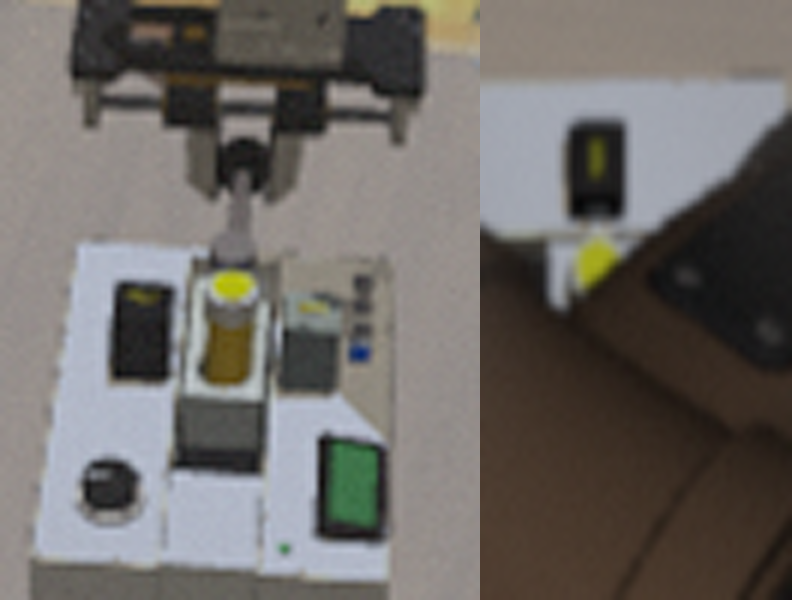

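The picture shows the disc in line with the LED head's yellow mark from above ((597,262) and (597,157)), and the knob still held at (242,165). The travel is 44.8 mm by vision and 45.4 mm by the TCP, so I'm handing in.

```bash
python3 -c "
from cell import arm
print(arm.sign_off())"
```

```text
the job is handed in; nothing more can be done
None
```

The yellow standard now stands in the colorimeter's socket, released. The slide is pulled out to about the mark, with the gripper still holding the knob at 45 N. The job was handed in at about 13 s on the robot clock.

**Seating:** the arm felt the bottom (10.5 N) at a gripper height of 0.1726 m, against an expected 0.172 m. Afterwards the camera showed the cap within 1 pixel of where it should be, and upright.

**Mark:** I could not see the red ring at the end, because the arm and the instrument hid it from both cameras. I judged the travel indirectly, aiming for 45 mm:

| Check | Result |
|---|---|
| Yellow disc's movement in the side view | 44.8 mm |
| Gripper travel | 45.4 mm |
| Coarser template match | 43.5 mm (weak match, 0.73) |
| Top view | disc in line with the head's mark |
| Spring force on the gripper | about 8.1–8.7 N (9 N expected at the mark) |

The arm was still when I handed in. The magenta and blue standards had not moved in the picture taken after the lift. I ran no separate check on the wash bottle, flasks or tongs at the end. The arm did not go near them.

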